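# Slide a mailer under the label reader's propped-up head

## Robot

A 6-joint arm with a two-finger parallel gripper is mounted at the origin on a cart in front of the work surface, level with it; the furniture and walls round the work are solid. World frame = base frame: x ahead of the robot, y to its left, z up, the work surface at z = 0. Lengths are in mm, angles in rad, forces in N, time in s.
With the tool pointing down it reaches from about 325 to 750 mm from the base axis. Payload 7.6 kg.
Tool frame: the origin (TCP) lies between the finger pads; the fingertips stand 17 mm ahead of it and the grasp point (between the pads) lies 2 mm behind it (arm.nose_length is the distance from the TCP to the fingertips, in mm); z points along the fingers, y is the line along which they close (so a half turn about z gives the same grasp; the last joint's range is limited). The gripper opens to 85 mm and grips with 20 to 120 N. Pads are 22 mm wide; open, the fingers measure 114 mm over their backs; the gripper's body (76 mm by 85 mm) begins 54 mm behind the grasp point. The pads swing forward as they close: fully open they stand 13 mm farther back than shut.
Start: joints at [-1.227, 0.052, 1.401, -0, 1.689, -0.07], TCP at [211.123, -480.698, 248.323] pointing down, gripper open.
Joint ranges: [-2.9, 2.9], [-0.91, 2.17], [0.12, 2.37], [-1.06, 4.2], [0.26, 2.73], [-2.93, 2.93]. Speed limits (rad/s): [2.57, 2.57, 3.01, 3.14, 3.14, 3.14].

## Interface

Orientations are given as a unit quaternion [x, y, z, w].
In Python, from station import arm, grab_frame, calibration gives the robot as it stands. The module is installed in compiled form; this text tells all that it offers.
- The arm moves only by the tool move_arm, never from a script. Its argument "series" is a list of rows, each an object of numbers: "tx", "ty", "tz": the shift along the tool's x, y, z in mm; "yaw": the turn about the tool's z in degrees; "grip": the closure, from -1 (fully open) to 1 (shut), so that 0 is half open. In form: [{"tx": .., "ty": .., "tz": .., "yaw": .., "grip": ..}, ...]. A call has 1 to 12 rows; each row is the pose to reach, as a shift and turn from the pose commanded when the call began, along the tool's axes at that moment; what a row does not reach only later rows make up. A row lasts 1/8 s, in which the tool goes at most 62.5 mm and 10.7 degrees, less where a joint would pass 70% of its speed; a pose out of reach is approached as far as the arm can. A call with a gripper value outside its range is refused whole. The fingers move at their own pace and stop on an object; "squeeze" is the grip in N (left out, the last holds). Time passes only in rows, so rows that repeat a pose let the fingers close. It gives the time, the measured TCP pose, the force, the opening and the grip force at its end, in the units of the state.
- arm.sense(): the state, without advancing time (a new reading comes with each control period).
- grab_frame(name): name is "side" or "top"; returns the picture (384x512x3 uint8, red, green, blue); there is no depth.
- calibration(name): a dict with "vertical_fov" (degrees; the focal length in pixels is half the picture's height over the tangent of half this angle, whatever the lens; pixels are square), "cx", "cy" (the principal point, pixels), "dist_coeffs" ([k1, k2, p1, p2, k3] as OpenCV has them; the pictures are not rectified), "R" (3x3) and "t" (3): a world point X has camera coordinates R X + t. Camera axes: x right, y down, z forward; pixel columns grow to the right and rows downward; lengths in mm; the calibration is good to about 2 mm. A picture is of the moment at which its call begins. calibration takes no time and is no camera call.
- arm.job_done(): hands the job in; it is judged then, once.
The state is a dict: "t": time; "joint_pos": joint angles; "dq": joint speeds; "joint_torque": joint torques, N m; "tcp_pos": TCP position; "orientation": TCP orientation; "contact_force": force on the tool from outside, world axes, zero at the start; "torque": the same for the moment, N m; "width": finger opening in mm; "finger_force": force on a finger pad.
Only numpy, scipy, OpenCV 4.12 (cv2) and the standard library are available. Lean on these libraries where they do the work, as an engineer would, in place of code of your own. Each camera call takes 0.05 s, during which the arm holds its last target. There are 200 camera calls.

## Task

The label reader's sprung head must not press on what it reads. Stand the steel balance weight in the round pan at the back of its arm, so that it holds the head up, and let go of it; only then slide the slide mailer from the right of the worktop lengthways along the bed, between the guides and under the raised head, up to the end stop. Leave the mailer lying flat there and the weight in the pan with the head still up.

Things in the scene. Friction and masses are not known exactly. Their poses are not given: they have to be found in the camera images.
- reader: Label reader: fixed grey base plate with a white bed, 240 x 90 mm. Origin on the worktop, below where the mailer's middle must end; x along the bed to the end stop, z up. Flat bed at z = 10 mm from x = -109 mm (entry edge). Two guides, 9 mm high, 39 mm apart inside, x = 12 to 45 mm, flaring to 52 mm apart at x = -2 mm; none before. End stop's face at x = 41 mm, 12 mm high.
- reader_arm (a joint): Angle of the sprung arm, rad: 0 closed (head down, pan up), 0.34 fully open. It rocks about a level axis at reader x = 86 mm, z = 40 mm. Its black head (reader x = 5 to 35 mm, 34 mm wide) is 3 mm over the bed when closed; open, its underside is at least 20 mm and its top at most 52 mm over the bed. 1.6 N on the pan holds it open; the weight alone opens it in under 1 s.
- reader_pan (a point): Middle of the floor of the round open pan on the arm's rear end, 55 mm wide inside, rim 8 mm above the floor. It lies at reader x = 150 mm, y = 0, z = 53 mm with the arm closed (floor tilted 10 degrees, far side up) and sinks 22 mm to z = 31 mm with it open (tilted the other way).
- weight: Steel balance weight, 250 g, standing upright: a cylinder 30 mm across and 46 mm high, on it a narrower neck (14 mm) and a knob (22 mm across), 64 mm high in all. Origin at the centre of its underside, z up.
- mailer: Slide mailer, a flat closed plastic box 30 x 82 x 15 mm with a blue lid, about 30 g, lying flat to the right of the reader (not the one behind the laptop). Origin at the centre of its underside; y along its 82 mm length, x across its 30 mm width, z up. Either end may go first. Grip it across its width near the rear end: the front half goes under the head.

How it is judged (in metres and radians):
On the way, in this order (a step that is already met when the one before it is completed fails the run):
1. the weight stands in the pan, let go, and holds the head up, while the mailer is not yet under the head (x of weight in the frame of reader between 0.128 and 0.168 m and y of weight in the frame of reader between -0.02 and 0.02 m and z of weight in the frame of reader above 0.02 m and angle between weight's own z axis and vertical below 0.45 rad and value of joint reader_arm above 0.27 rad and contact force between the fingers and weight below 0.05 N and horizontal distance between mailer and reader above 0.04 m), for 0.2 s.
2. the mailer lies under the raised head, against or close to the end stop, with the weight still in the pan (x of weight in the frame of reader between 0.128 and 0.168 m and y of weight in the frame of reader between -0.02 and 0.02 m and z of weight in the frame of reader above 0.02 m and angle between weight's own z axis and vertical below 0.45 rad and value of joint reader_arm above 0.27 rad and x of mailer in the frame of reader between -0.013 and 0.01 m and y of mailer in the frame of reader between -0.01 and 0.01 m and z of mailer in the frame of reader below 0.015 m and angle between the y axis of mailer and the x axis of reader, either way round below 0.18 rad and angle between mailer's own z axis and vertical below 0.15 rad), for 0.2 s.
At the end, for the whole second after the job is handed in: The mailer lies flat on the bed under the head, lengthways within about 10 degrees and 10 mm sideways, its front end against the end stop or within 13 mm of it; the weight stands in the pan (within 20 mm of its middle each way) and keeps the arm open past 0.27 rad; both at rest (all of step 2 and linear speed of each of mailer, weight below 0.02 m/s); the robot touches nothing.
It also fails if it takes over 50 s, if anything falls off the work surface, if the arm or the gripper's body presses on something with over 40 N, if the wrist force passes 120 N, or if a joint passes its speed limit or range.

## Working session

There is one attempt and no reset: what is moved stays moved. The work goes in short steps, Python scripts to look and compute and a tool call to move; the robot and the scene stay as the last step left them, time stands still between calls to the robot, and variables do not carry over. Pictures are saved under pics/ and viewed, at most 11 in all, crops included, and the job is handed in when it is done.

Besides the shell and the picture viewer there is one more tool, called as a command line: name --argument value ..., lists and objects as JSON in quotes. move_arm: Moves the arm, as the interface text tells. Its arguments: {"type":"object","properties":{"series":{"type":"array","items":{"type":"object","properties":{"tx":{"type":"number"},"ty":{"type":"number"},"tz":{"type":"number"},"yaw":{"type":"number"},"grip":{"type":"number"}}}},"squeeze":{"type":"number"}},"required":["series"]}

```bash
mkdir -p pics; python3 - <<'E'
from station import arm, grab_frame, calibration
import cv2
for n in("side","top"):
    cv2.imwrite(f"pics/{n}0.png",cv2.cvtColor(grab_frame(n),cv2.COLOR_RGB2BGR)); print(n,calibration(n))
print(arm.sense())
E
```

```text
side {'vertical_fov': 45.01451756130251, 'cx': 246.51185858620107, 'cy': 183.3679794196285, 'dist_coeffs': array([-0.09906128,  0.        ,  0.        ,  0.        ,  0.        ]), 'R': array([[-0.69587416,  0.7180299 ,  0.01386471],
       [ 0.606797  ,  0.59818057, -0.52342851],
       [-0.38413091, -0.35582731, -0.85195679]]), 't': array([ 562.63468633, -143.12315794, 1091.82906192])}
top {'vertical_fov': 49.85606130382881, 'cx': 246.29665374006356, 'cy': 189.0031467387304, 'dist_coeffs': array([-0.03697615,  0.        ,  0.        ,  0.        ,  0.        ]), 'R': array([[ 0.01634376, -0.99954421, -0.02538227],
       [-0.99869252, -0.01508954, -0.04884214],
       [ 0.04843687,  0.02614735, -0.99848394]]), 't': array([-226.49903942,  515.95220752,  889.40999683])}
{'t': 0.1, 'joint_pos': array([-1.22730484e+00,  5.27930906e-02,  1.40161097e+00, -3.19875483e-05,
        1.68857652e+00, -7.02833697e-02]), 'dq': array([-0.00048371, -0.00153748, -0.0037569 , -0.0005825 , -0.0006375 ,
       -0.00113224]), 'joint_torque': array([ 1.78227561e-03, -3.82581139e+01, -3.60985565e+01, -5.28189264e-05,
        4.75275694e-03,  2.26613616e-05]), 'tcp_pos': array([ 211.02811156, -480.46433117,  247.5526847 ]), 'orientation': array([ 9.78675171e-01,  2.05412824e-01, -1.10239745e-04, -6.85333944e-04]), 'contact_force': array([-0.67101082, -0.59038372, -0.2536235 ]), 'torque': array([0.01198832, 0.00869599, 0.04083869]), 'finger_force': 0.0, 'width': 85.1994073757514}
```

View pics/side0.png

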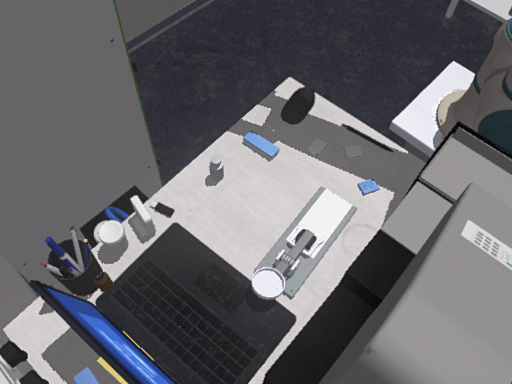

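View pics/top0.png

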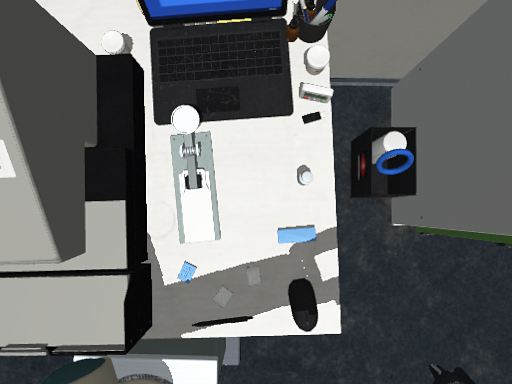

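The side view shows the weight at (216,168), the mailer at (261,146), and the reader from its entry at about (335,205) to the pan at (268,283). The top view shows the weight at (305,176), the mailer at (297,234), and the reader from (198,242) to the pan at (186,120). I'll measure from these.

```bash
cat > h.py <<'E'
import cv2, numpy as np
from station import arm, grab_frame, calibration
def cam(n):
    c=calibration(n); f=192/np.tan(np.radians(c["vertical_fov"]/2))
    return np.array([[f,0,c["cx"]],[0,f,c["cy"]],[0,0,1]]),c["dist_coeffs"],np.array(c["R"]),np.array(c["t"])
def ray(n,p):
    K,d,R,t=cam(n); u=cv2.undistortPoints(np.array(p,float).reshape(-1,1,2),K,d).reshape(-1,2)
    return -R.T@t, np.c_[u,np.ones(len(u))]@R
def plane(n,p,z):
    o,v=ray(n,p); return o+v*((z-o[2])/v[:,2])[:,None]
def tri(ps,pt):
    (a,u),(b,v)=ray("side",[ps]),ray("top",[pt]); u,v=u[0],v[0]
    s=np.linalg.lstsq(np.c_[u,-v],b-a,rcond=None)[0]
    p,q=a+s[0]*u,b+s[1]*v; return (p+q)/2,np.linalg.norm(p-q)
def proj(n,X):
    K,d,R,t=cam(n); return cv2.projectPoints(np.array(X,float).reshape(-1,1,3),cv2.Rodrigues(R)[0],t,K,d)[0].reshape(-1,2)
def shot(n,f=None):
    im=cv2.cvtColor(grab_frame(n),cv2.COLOR_RGB2BGR)
    if f: cv2.imwrite("pics/"+f,im)
    return im
def blobs(m,lo=20):
    k,_,s,c=cv2.connectedComponentsWithStats(m.astype(np.uint8)); 
    return [(s[i][:5].tolist(),c[i].round(1).tolist()) for i in range(1,k) if s[i][4]>=lo]
E
python3 - <<'E'
from h import *
for n,roi in(("top",(270,215,330,255)),("side",(235,125,290,165))):
    im=cv2.imread(f"pics/{n}0.png"); hsv=cv2.cvtColor(im,cv2.COLOR_BGR2HSV)
    m=cv2.inRange(hsv,(95,90,60),(125,255,255)); z=np.zeros_like(m);x0,y0,x1,y1=roi;z[y0:y1,x0:x1]=m[y0:y1,x0:x1]
    c=max(cv2.findContours(z,0,2)[0],key=cv2.contourArea); 
    P=plane(n,c.reshape(-1,2),15 if n=="top" else 12)[:,:2].astype(np.float32); r=cv2.minAreaRect(P); print(n,r,cv2.boxPoints(r).round(0).tolist())
a=cv2.imread("pics/top0.png")[95:255,150:330]; b=cv2.imread("pics/side0.png")[140:310,190:370]
cv2.imwrite("pics/c1.png",cv2.resize(np.hstack([a[:160],b[:160]]),(800,356),interpolation=cv2.INTER_CUBIC))
a=cv2.imread("pics/top0.png")[105:250,155:235]
cv2.imwrite("pics/c2.png",cv2.resize(a,None,fx=4,fy=4,interpolation=cv2.INTER_CUBIC))
b=cv2.imread("pics/side0.png")[145:305,200:360]
cv2.imwrite("pics/c3.png",cv2.resize(b,None,fx=3.75,fy=3.75,interpolation=cv2.INTER_CUBIC))
E
```

```text
top ((421.83917236328125, -327.68951416015625), (30.521028518676758, 80.3185806274414), 5.340585708618164) [[403.0, -289.0], [410.0, -369.0], [441.0, -366.0], [433.0, -286.0]]
side ((422.5081481933594, -329.22943115234375), (29.99280548095703, 80.93094635009766), 5.3824896812438965) [[404.0, -290.0], [411.0, -371.0], [441.0, -368.0], [434.0, -288.0]]
```

View pics/c2.png

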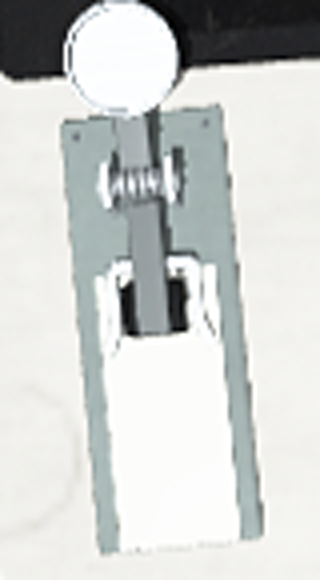

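View pics/c3.png

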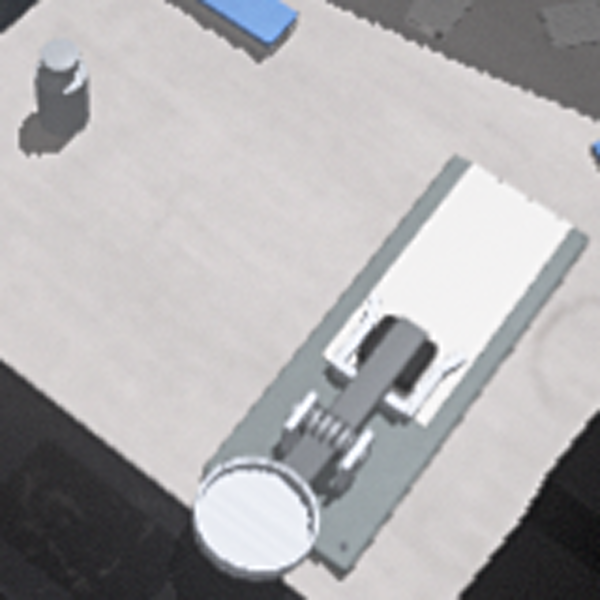

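The top crop shows the plate corners at about (180.5,243), (220.5,239.5), (209.5,131) and (170.5,135.5), with the pan at (185.5,119). The side crop shows the pan at (268.5,282) and the weight's knob at (216,159), base at (216,179).

```bash
python3 - <<'E'
from h import *
c=plane("top",[(180.5,243),(220.5,239.5),(209.5,131),(170.5,135.5)],8);print(c.round(1))
s=np.array([(458,157),(588,238),(345,578)])/3.75+[200,145]; print("side",plane("side",s,8).round(1))
m=(c[2]+c[3])/2-(c[0]+c[1])/2; print("axis",np.degrees(np.arctan2(m[1],m[0])),np.hypot(*m[:2]),np.degrees(np.arctan2(*(c[0]-c[1])[[1,0]]))-90)
print("pan",tri((268.5,282.3),(185.5,119.3)))
# stop/arm head bits: entry mid of white bed
print("bed entry",plane("top",np.array([(107,550),(240,540)])/4+[155,105],10).round(1))
for p in ((116,262),(205,260)): print(plane("top",[np.array(p)/4+[155,105]],22).round(1))
im=cv2.imread("pics/top0.png"); g=cv2.cvtColor(im,cv2.COLOR_BGR2GRAY)[160:192,288:325]
z=blobs(g<175); print(z)
print("knob",tri((216.3,158.9),(304.5,175.5)))
cv2.imwrite("pics/c4.png",cv2.resize(im[150:260,280:340],None,fx=5,fy=5,interpolation=cv2.INTER_CUBIC))
E
```

```text
[[ 399.6  -76.8    8. ]
 [ 408.9 -164.     8. ]
 [ 646.2 -135.1    8. ]
 [ 635.3  -48.9    8. ]]
side [[ 412.6 -159.8    8. ]
 [ 402.3  -74.7    8. ]
 [ 641.2  -44.6    8. ]]
axis 6.851783394543895 238.26800911434808 6.070711210675441
pan (array([661.56792699, -89.26621095,  54.1041966 ]), np.float64(0.6809586146419239))
bed entry [[ 400.9  -79.9   10. ]
 [ 407.7 -152.3   10. ]]
[[556.9 -83.3  22. ]]
[[ 558.6 -131.6   22. ]]
[([9, 5, 14, 20, 122], [13.6, 12.1])]
knob (array([ 546.75967746, -338.90005132,   67.98189092]), np.float64(2.8069293344049084))
```

View pics/c4.png

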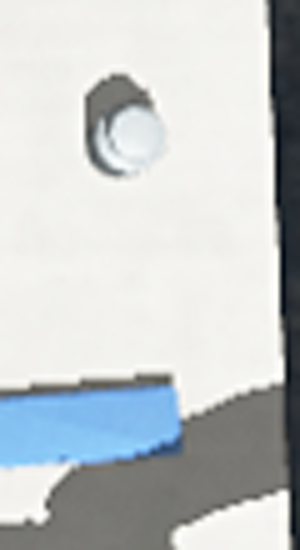

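```bash
python3 - <<'E'
from h import *
print("knob",tri((216.3,158.9),(307.4,176.4)), plane("top",[(307.4,176.4)],64), plane("side",[(216.3,158.9)],64), arm.nose_length)
for n in("side","top"):
    _,_,R,t=cam(n); print(n,(-R.T@t).round())
a=cv2.imread("pics/top0.png")[20:384,0:190]; b=cv2.imread("pics/side0.png")[100:384,300:512]
a=cv2.resize(a,(300,575));b=cv2.resize(b,(429,575)); cv2.imwrite("pics/c5.png",np.hstack([a,b]))
E
```

```text
knob (array([ 544.49074773, -344.23747139,   60.76865792]), np.float64(0.7852840094869827)) [[ 544.46841027 -344.16131704   64.        ]] [[ 545.73240543 -342.19823716   64.        ]] 17.0
side [898.  70. 847.]
top [ 476. -242.  908.]
```

View pics/c5.png

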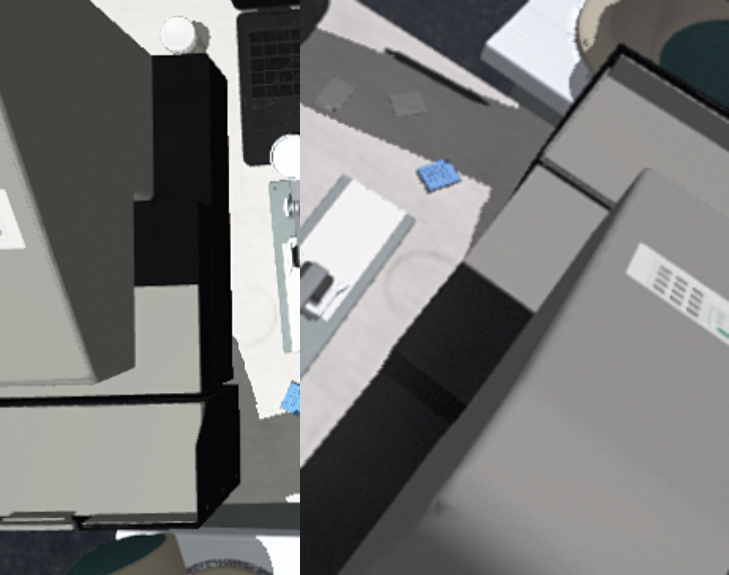

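```bash
python3 - <<'E'
from h import *
T=lambda p:(p[0]/1.579,p[1]/1.579+20); S=lambda p:(300+(p[0]-300)/2.024,100+p[1]/2.024)
for a,b in (((468,265),(200,285)),((545,165),(203,398)),((650,170),(95,383)),((622,48),(197,520))): print(tri(S(a),T(b)))
E
```

```text
(array([486.43013213,   4.90889218, 141.35456543]), np.float64(6.23743731806446))
(array([353.16817699,  -2.21375984, 139.82924328]), np.float64(5.597914700830035))
(array([384.50350988,  72.8175554 , 253.55054304]), np.float64(1.7956332444022887))
(array([226.81929088, -14.05542902, 187.17663964]), np.float64(3.973263994503379))
```

move_arm --series '[{"tx": 50, "ty": 1, "tz": 15}, {"tx": 100, "ty": 2, "tz": 30}, {"tx": 150, "ty": 3, "tz": 45}, {"tx": 200, "ty": 5, "tz": 60}, {"tx": 250, "ty": 6, "tz": 75}, {"tx": 300, "ty": 7, "tz": 90}, {"tx": 345, "ty": 8, "tz": 104}, {"tx": 360, "ty": 8, "tz": 108}, {"tx": 360, "ty": 8, "tz": 108}, {"tx": 360, "ty": 8, "tz": 108}]' --squeeze 50

```text
schema error: expected keys tx, ty, tz, yaw, grip
```

```bash
python3 - <<'E'
from h import *
s=arm.sense(); print(s["t"],s["tcp_pos"],s["orientation"],s["joint_pos"].round(2),s["contact_force"])
a=shot("top","t1.png"); b=shot("side","s1.png")
cv2.imwrite("pics/c6.png",np.hstack([cv2.resize(a[120:250,230:360],(400,400)),cv2.resize(b[80:210,150:280],(400,400))]))
E
```

```text
0.1 [ 211.02811156 -480.46433117  247.5526847 ] [ 9.78675171e-01  2.05412824e-01 -1.10239745e-04 -6.85333944e-04] [-1.23  0.05  1.4  -0.    1.69 -0.07] [-0.67101082 -0.59038372 -0.2536235 ]
```

View pics/c6.png

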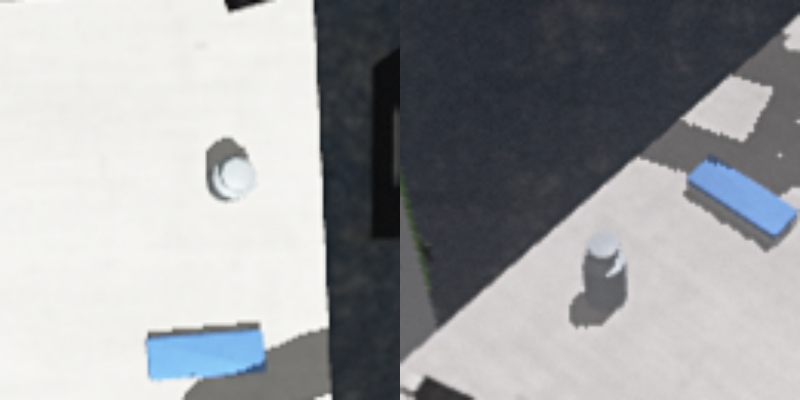

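The move was refused because every row needs all five keys. The picture shows the scene unchanged, with the weight and mailer where they were.

move_arm --series '[{"tx": 50, "ty": 1, "tz": 15, "yaw": 0, "grip": -1}, {"tx": 100, "ty": 2, "tz": 30, "yaw": 0, "grip": -1}, {"tx": 150, "ty": 3, "tz": 45, "yaw": 0, "grip": -1}, {"tx": 200, "ty": 5, "tz": 60, "yaw": 0, "grip": -1}, {"tx": 250, "ty": 6, "tz": 75, "yaw": 0, "grip": -1}, {"tx": 300, "ty": 7, "tz": 90, "yaw": 0, "grip": -1}, {"tx": 345, "ty": 8, "tz": 104, "yaw": 0, "grip": -1}, {"tx": 360, "ty": 8, "tz": 108, "yaw": 0, "grip": -1}, {"tx": 360, "ty": 8, "tz": 108, "yaw": 0, "grip": -1}, {"tx": 360, "ty": 8, "tz": 108, "yaw": 0, "grip": -1}]' --squeeze 50

```text
t: 1.45
tcp_pos: [543.1, -344.3, 141.1]
orientation: [0.979, 0.205, 0.0, 0.0]
contact_force: [-0.2, 0.2, 0.2]
width: 85.2
finger_force: 0.0
```

move_arm --series '[{"tx": 1, "ty": 0, "tz": 40, "yaw": 0, "grip": -1}, {"tx": 1, "ty": 0, "tz": 75, "yaw": 0, "grip": -1}, {"tx": 1, "ty": 0, "tz": 98, "yaw": 0, "grip": -1}, {"tx": 1, "ty": 0, "tz": 103, "yaw": 0, "grip": -1}, {"tx": 1, "ty": 0, "tz": 103, "yaw": 0, "grip": 0}, {"tx": 1, "ty": 0, "tz": 103, "yaw": 0, "grip": 1}, {"tx": 1, "ty": 0, "tz": 103, "yaw": 0, "grip": 1}, {"tx": 1, "ty": 0, "tz": 103, "yaw": 0, "grip": 1}, {"tx": 1, "ty": 0, "tz": 103, "yaw": 0, "grip": 1}]' --squeeze 50

```text
t: 2.58
tcp_pos: [545.4, -343.3, 38.7]
orientation: [0.979, 0.205, 0.001, 0.001]
contact_force: [-1.7, -0.2, 6.2]
width: 28.7
finger_force: 49.6
```

move_arm --series '[{"tx": 0, "ty": 0, "tz": -40, "yaw": 0, "grip": 1}, {"tx": 0, "ty": 0, "tz": -85, "yaw": 0, "grip": 1}, {"tx": 25, "ty": -23, "tz": -105, "yaw": 0, "grip": 1}, {"tx": 55, "ty": -50, "tz": -105, "yaw": 0, "grip": 1}, {"tx": 88, "ty": -80, "tz": -105, "yaw": 0, "grip": 1}, {"tx": 121, "ty": -110, "tz": -105, "yaw": 0, "grip": 1}, {"tx": 154, "ty": -140, "tz": -105, "yaw": 0, "grip": 1}, {"tx": 182, "ty": -165, "tz": -105, "yaw": 0, "grip": 1}, {"tx": 200, "ty": -181, "tz": -105, "yaw": 0, "grip": 1}, {"tx": 207, "ty": -187, "tz": -105, "yaw": 0, "grip": 1}, {"tx": 207, "ty": -187, "tz": -105, "yaw": 0, "grip": 1}]' --squeeze 50

```text
t: 3.95
tcp_pos: [659.1, -88.8, 142.0]
orientation: [0.979, 0.205, -0.0, 0.0]
contact_force: [-0.3, -0.1, -2.5]
width: 28.3
finger_force: 50.1
```

```bash
python3 - <<'E'
from h import *
s=arm.sense(); print(s["t"],s["tcp_pos"],s["joint_pos"].round(2),s["contact_force"],s["width"])
a=shot("top","t2.png"); b=shot("side","s2.png")
cv2.imwrite("pics/c7.png",np.hstack([cv2.resize(a[60:220,110:270],(400,400)),cv2.resize(b[180:340,190:350],(400,400))]))
E
```

```text
3.95 [659.08308951 -88.83674017 141.98079683] [-0.19  0.5   1.08 -0.    1.56  0.97] [-0.33673769 -0.13925293 -2.5269376 ] 28.291138704853992
```

View pics/c7.png

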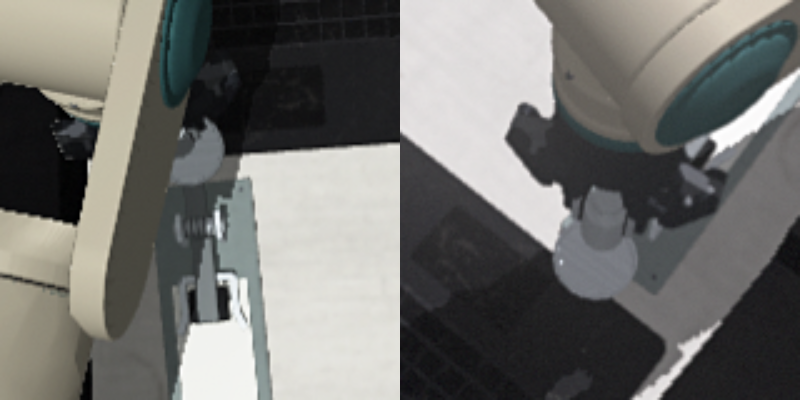

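The side crop shows the weight held upright over the pan at about (600,250) in the crop. I'll lower it and press the pan down gently.

move_arm --series '[{"tx": 0, "ty": 0, "tz": 20, "yaw": 0, "grip": 1}, {"tx": 0, "ty": 0, "tz": 36, "yaw": 0, "grip": 1}, {"tx": 0, "ty": 0, "tz": 42, "yaw": 0, "grip": 1}, {"tx": 0, "ty": 0, "tz": 46, "yaw": 0, "grip": 1}, {"tx": 0, "ty": 0, "tz": 50, "yaw": 0, "grip": 1}, {"tx": 0, "ty": 0, "tz": 54, "yaw": 0, "grip": 1}, {"tx": 0, "ty": 0, "tz": 58, "yaw": 0, "grip": 1}, {"tx": 0, "ty": 0, "tz": 62, "yaw": 0, "grip": 1}, {"tx": 0, "ty": 0, "tz": 65, "yaw": 0, "grip": 1}, {"tx": 0, "ty": 0, "tz": 65, "yaw": 0, "grip": 1}, {"tx": 0, "ty": 0, "tz": 65, "yaw": 0, "grip": 1}]' --squeeze 50

```text
t: 5.42
tcp_pos: [659.2, -88.4, 77.4]
orientation: [0.979, 0.205, 0.0, 0.0]
contact_force: [1.7, 0.2, -0.2]
width: 28.6
finger_force: 50.3
```

move_arm --series '[{"tx": 0, "ty": 0, "tz": 0, "yaw": 0, "grip": 0.2}, {"tx": 0, "ty": 0, "tz": 0, "yaw": 0, "grip": 0}, {"tx": 0, "ty": 0, "tz": 0, "yaw": 0, "grip": -0.5}, {"tx": 0, "ty": 0, "tz": 0, "yaw": 0, "grip": -1}, {"tx": 0, "ty": 0, "tz": 0, "yaw": 0, "grip": -1}, {"tx": 0, "ty": 0, "tz": -15, "yaw": 0, "grip": -1}, {"tx": 0, "ty": 0, "tz": -35, "yaw": 0, "grip": -1}, {"tx": 0, "ty": 0, "tz": -65, "yaw": 0, "grip": -1}, {"tx": 0, "ty": 0, "tz": -100, "yaw": 0, "grip": -1}]' --squeeze 50

```text
t: 6.55
tcp_pos: [659.2, -88.4, 179.8]
orientation: [0.979, 0.205, 0.0, 0.0]
contact_force: [0.8, -0.6, 1.5]
width: 85.1
finger_force: 0.0
```

move_arm --series '[{"tx": -30, "ty": 14, "tz": 0, "yaw": -9, "grip": -1}, {"tx": -70, "ty": 33, "tz": 0, "yaw": -18, "grip": -1}, {"tx": -115, "ty": 54, "tz": 0, "yaw": -27, "grip": -1}, {"tx": -160, "ty": 76, "tz": 10, "yaw": -36, "grip": -1}, {"tx": -205, "ty": 97, "tz": 20, "yaw": -45, "grip": -1}, {"tx": -250, "ty": 118, "tz": 35, "yaw": -54, "grip": -1}, {"tx": -290, "ty": 137, "tz": 55, "yaw": -63, "grip": -1}, {"tx": -315, "ty": 149, "tz": 75, "yaw": -70, "grip": -1}, {"tx": -323, "ty": 153, "tz": 80, "yaw": -71.6, "grip": -1}, {"tx": -323, "ty": 153, "tz": 80, "yaw": -71.6, "grip": -1}, {"tx": -323, "ty": 153, "tz": 80, "yaw": -71.6, "grip": -1}]' --squeeze 50

```text
t: 7.92
tcp_pos: [425.8, -358.5, 98.8]
orientation: [0.674, 0.739, 0.0, 0.001]
contact_force: [0.5, 0.3, -0.9]
width: 85.6
finger_force: 0.0
```

```bash
python3 - <<'E'
from h import *
s=arm.sense(); q=s["orientation"]; print(s["t"],s["tcp_pos"],"a",np.degrees(2*np.arctan2(q[1],q[0])))
a=shot("top","t3.png"); b=shot("side","s3.png")
cv2.imwrite("pics/c8.png",np.hstack([cv2.resize(a[90:250,150:310],(400,400),interpolation=cv2.INTER_CUBIC),cv2.resize(b[150:310,220:380],(400,400),interpolation=cv2.INTER_CUBIC)]))
E
```

```text
7.925 [ 425.77835519 -358.4714888    98.82478214] a 95.29694928353632
```

View pics/c8.png

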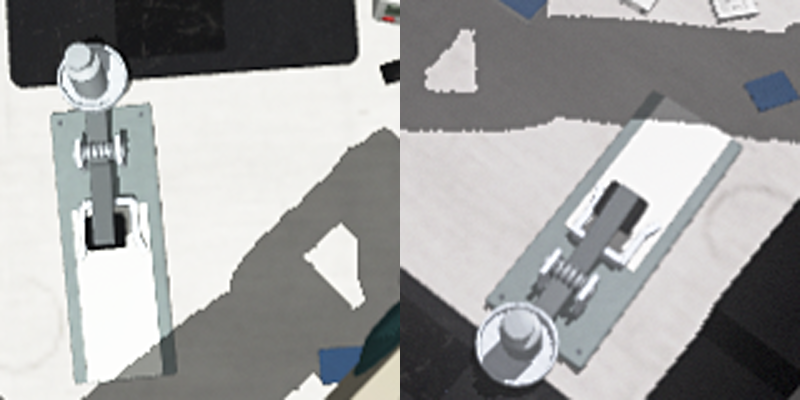

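The weight stands in the pan and the head is raised. The mailer is next.

move_arm --series '[{"tx": 0, "ty": 0, "tz": 35, "yaw": 0, "grip": -1}, {"tx": 0, "ty": 0, "tz": 65, "yaw": 0, "grip": -1}, {"tx": 0, "ty": 0, "tz": 78, "yaw": 0, "grip": -1}, {"tx": 0, "ty": 0, "tz": 79, "yaw": 0, "grip": 0}, {"tx": 0, "ty": 0, "tz": 79, "yaw": 0, "grip": 1}, {"tx": 0, "ty": 0, "tz": 79, "yaw": 0, "grip": 1}, {"tx": 0, "ty": 0, "tz": 79, "yaw": 0, "grip": 1}, {"tx": 0, "ty": 0, "tz": 79, "yaw": 0, "grip": 1}, {"tx": 0, "ty": 0, "tz": 79, "yaw": 0, "grip": 1}]' --squeeze 30

```text
t: 9.15
tcp_pos: [425.7, -359.0, 19.8]
orientation: [0.674, 0.739, -0.0, 0.001]
contact_force: [-0.8, 0.6, 6.8]
width: 29.2
finger_force: 30.7
```

```bash
python3 - <<'E'
from h import *
g=cv2.cvtColor(cv2.imread("pics/top0.png"),cv2.COLOR_BGR2GRAY).astype(float)
print(g[220,172:228].astype(int))
M=[]
for r in range(194,238):
    x=np.arange(168,230); v=g[r,168:230]<200; k=np.flatnonzero(v)
    o=[x[k[0]]-.5,x[k[-1]]+.5]; w=[i for i in k]
    gap=max(np.diff(k)); j=np.argmax(np.diff(k)); inn=[x[k[j]]+.5,x[k[j+1]]-.5]
    M.append([r,np.mean(o),np.mean(inn),o[1]-o[0],inn[1]-inn[0]])
M=np.array(M);print(np.median(M[:,3:],0))
for c in(1,2):
    P=plane("top",M[:,[c,0]],9); f=np.polyfit(P[:,0],P[:,1],1); print("slope deg",np.degrees(np.arctan(f[0])),"y at x=513",np.polyval(f,513),"at 662",np.polyval(f,662))
E
```

```text
[239 230 223 232 239 229 168 180 180 179 201 255 253 252 252 252 252 252
 252 252 252 252 252 252 252 252 252 252 252 252 252 252 252 252 252 252
 253 253 253 254 255 176 178 178 179 173 151 223 244 241 240 241 241 241
 242 242]
[42. 31.]
slope deg 6.673493485094699 y at x=513 -107.03313457162096 at 662 -89.59953608383476
slope deg 6.74616988034994 y at x=513 -105.89333329467567 at 662 -88.26812098059382
```

move_arm --series '[{"tx": 0, "ty": 0, "tz": -30, "yaw": 0, "grip": 1}, {"tx": 5, "ty": 0, "tz": -60, "yaw": 6, "grip": 1}, {"tx": 30, "ty": 3, "tz": -70, "yaw": 16, "grip": 1}, {"tx": 62, "ty": 5, "tz": -70, "yaw": 26, "grip": 1}, {"tx": 94, "ty": 8, "tz": -70, "yaw": 36, "grip": 1}, {"tx": 126, "ty": 11, "tz": -70, "yaw": 46, "grip": 1}, {"tx": 158, "ty": 13, "tz": -70, "yaw": 56, "grip": 1}, {"tx": 190, "ty": 16, "tz": -70, "yaw": 66, "grip": 1}, {"tx": 218, "ty": 18, "tz": -70, "yaw": 76, "grip": 1}, {"tx": 236, "ty": 20, "tz": -70, "yaw": 85, "grip": 1}, {"tx": 240.7, "ty": 20, "tz": -70, "yaw": 88.5, "grip": 1}, {"tx": 240.7, "ty": 20, "tz": -70, "yaw": 88.5, "grip": 1}]' --squeeze 30

```text
t: 10.65
tcp_pos: [422.6, -116.6, 88.3]
orientation: [0.998, 0.06, 0.0, 0.0]
contact_force: [-0.3, -0.4, -0.8]
width: 29.0
finger_force: 29.9
```

```bash
python3 - <<'E'
from h import *
s=arm.sense(); q=s["orientation"]; print(s["t"],s["tcp_pos"],"a",np.degrees(2*np.arctan2(q[1],q[0])),s["width"])
a=shot("top","t4.png"); b=shot("side","s4.png")
cv2.imwrite("pics/c9.png",np.hstack([cv2.resize(a[90:250,130:290],(400,400),interpolation=cv2.INTER_CUBIC),cv2.resize(b[130:290,240:400],(400,400),interpolation=cv2.INTER_CUBIC)]))
E
```

```text
10.65 [ 422.5568808  -116.57747338   88.32824393] a 6.886606521458856 29.035220001372924
```

View pics/c9.png

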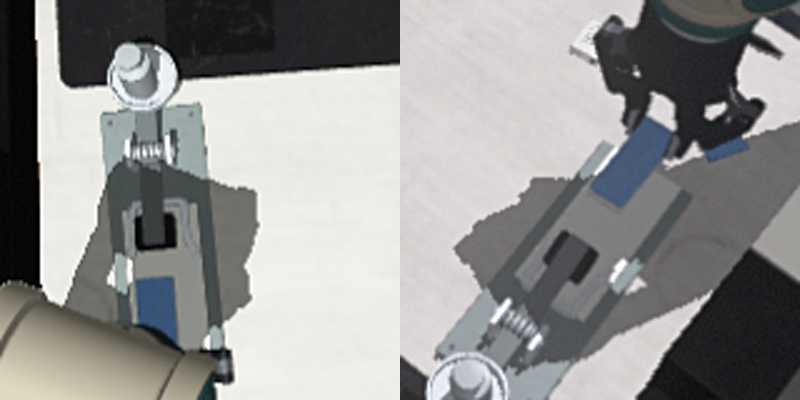

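The mailer is held level and lined up over the bed. I'll lower it and start sliding it in.

move_arm --series '[{"tx": 0, "ty": 0, "tz": 25, "yaw": 0, "grip": 1}, {"tx": 0, "ty": 0, "tz": 46, "yaw": 0, "grip": 1}, {"tx": 0, "ty": 0, "tz": 54, "yaw": 0, "grip": 1}, {"tx": 0, "ty": 0, "tz": 57.5, "yaw": 0, "grip": 1}, {"tx": 0, "ty": 0.5, "tz": 57.5, "yaw": 0, "grip": 1}, {"tx": 10, "ty": 0.5, "tz": 57.5, "yaw": 0, "grip": 1}, {"tx": 20, "ty": 0.5, "tz": 57.5, "yaw": 0, "grip": 1}, {"tx": 30, "ty": 0.5, "tz": 57.5, "yaw": 0, "grip": 1}, {"tx": 37, "ty": 0.5, "tz": 57.5, "yaw": 0, "grip": 1}, {"tx": 44, "ty": 0.5, "tz": 57.5, "yaw": 0, "grip": 1}, {"tx": 44, "ty": 0.5, "tz": 57.5, "yaw": 0, "grip": 1}]' --squeeze 30

```text
t: 12.12
tcp_pos: [466.7, -112.1, 30.8]
orientation: [0.998, 0.06, -0.0, 0.0]
contact_force: [-0.3, -0.4, 0.1]
width: 29.2
finger_force: 30.0
```

move_arm --series '[{"tx": 4, "ty": 0, "tz": 0.3, "yaw": 0, "grip": 1}, {"tx": 8, "ty": 0, "tz": 0.3, "yaw": 0, "grip": 1}, {"tx": 11, "ty": 0, "tz": 0.3, "yaw": 0, "grip": 1}, {"tx": 13, "ty": 0, "tz": 0.3, "yaw": 0, "grip": 1}, {"tx": 13, "ty": 0, "tz": 0.3, "yaw": 0, "grip": 1}]' --squeeze 30

```text
t: 12.75
tcp_pos: [479.4, -110.6, 30.5]
orientation: [0.998, 0.059, -0.0, 0.0]
contact_force: [0.7, -0.2, -0.8]
width: 29.4
finger_force: 30.0
```

move_arm --series '[{"tx": 1.5, "ty": 0, "tz": 0.3, "yaw": 0, "grip": 1}, {"tx": 3, "ty": 0, "tz": 0.3, "yaw": 0, "grip": 1}, {"tx": 3, "ty": 0, "tz": 0.3, "yaw": 0, "grip": 1}]' --squeeze 30

```text
t: 13.12
tcp_pos: [482.4, -110.3, 30.2]
orientation: [0.998, 0.059, 0.0, 0.0]
contact_force: [-1.2, 0.2, 0.2]
width: 29.1
finger_force: 30.0
```

move_arm --series '[{"tx": 0, "ty": 0, "tz": 0, "yaw": 0, "grip": 0.2}, {"tx": 0, "ty": 0, "tz": 0, "yaw": 0, "grip": -0.3}, {"tx": 0, "ty": 0, "tz": 0, "yaw": 0, "grip": -0.6}, {"tx": 0, "ty": 0, "tz": 0, "yaw": 0, "grip": -0.6}, {"tx": 0, "ty": 0, "tz": -15, "yaw": 0, "grip": -0.6}, {"tx": -10, "ty": 0, "tz": -40, "yaw": 0, "grip": -0.6}, {"tx": -30, "ty": 15, "tz": -80, "yaw": 0, "grip": -0.6}, {"tx": -60, "ty": 60, "tz": -110, "yaw": 0, "grip": -0.6}, {"tx": -80, "ty": 115, "tz": -130, "yaw": 0, "grip": -0.6}, {"tx": -90, "ty": 170, "tz": -140, "yaw": 0, "grip": -0.6}, {"tx": -90, "ty": 210, "tz": -140, "yaw": 0, "grip": -0.6}, {"tx": -90, "ty": 210, "tz": -140, "yaw": 0, "grip": -0.6}]' --squeeze 30

```text
t: 14.62
tcp_pos: [417.4, -331.6, 171.1]
orientation: [0.998, 0.058, 0.0, 0.0]
contact_force: [0.7, 0.7, -0.6]
width: 68.3
finger_force: 0.0
```

```bash
python3 - <<'E'
from h import *
s=arm.sense(); print(s["t"],s["tcp_pos"])
a=shot("top","t5.png"); b=shot("side","s5.png")
cv2.imwrite("pics/c10.png",np.hstack([cv2.resize(a[90:250,130:290],(400,400),interpolation=cv2.INTER_CUBIC),cv2.resize(b[150:310,220:380],(400,400),interpolation=cv2.INTER_CUBIC)]))
m=cv2.inRange(cv2.cvtColor(a,cv2.COLOR_BGR2HSV),(95,90,40),(125,255,255)); z=np.zeros_like(m);z[170:240,170:220]=m[170:240,170:220]
cs=cv2.findContours(z,0,2)[0]
if cs:
    P=plane("top",max(cs,key=cv2.contourArea).reshape(-1,2),25)[:,:2]-[513.3,-106.5]; A=np.array([[.9931,.1175],[-.1175,.9931]]); Q=P@A.T; print(Q.min(0),Q.max(0),cv2.minAreaRect(Q.astype(np.float32)))
E
```

```text
14.625 [ 417.3989196  -331.62029457  171.09998142]
[-42.87564568 -16.10474027] [35.42581426 14.25175693] ((-3.609546661376953, -1.2305564880371094), (28.882564544677734, 78.44683074951172), 88.16056060791016)
```

View pics/c10.png

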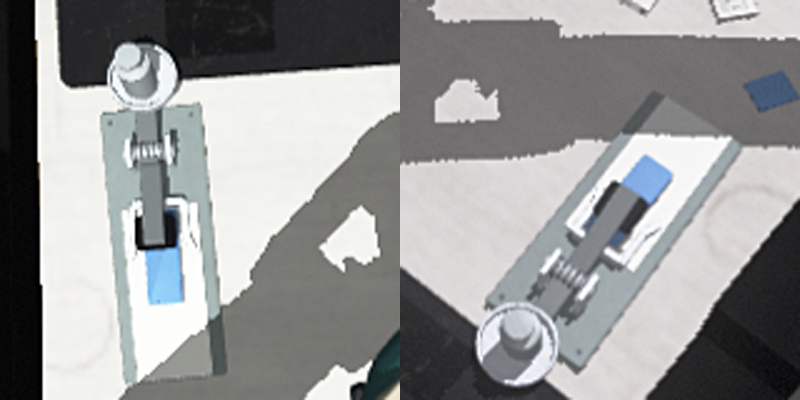

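The mailer lies on the bed under the raised head, with its centre at about reader x −2, y −1 mm. The weight is standing in the pan and the robot is clear of everything.

```bash
python3 -c "
from station import arm; print(arm.job_done())"
```

```text
the job is handed in; nothing more can be done
None
```

I handed the job in at about 15 s, and the hand-in call returned no verdict: the weight stands in the pan with the head up, and the mailer lies flat under it, its centre about 2 mm from the target along the bed and 1 mm sideways.

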